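Hook a jaw insert out of a wedge grip

TASK

One serrated jaw insert has slid deep into the pocket of the tensile grip, where fingers must not go. Take the orange-handled hooked pick, reach it over the insert, drop the hook behind it and drag the insert right out of the mouth onto the worktop; then lay the pick down on the worktop clear of the grip, and lay the insert flat with its teeth up in the blue tray, alongside its mate and parallel to it. Leave the mate, the striker, the tape roll and the weights where they are.

Things in the scene. Friction and masses are not known exactly. Their poses are not given: they have to be found in the camera images.
- wedge_grip: Tensile-test wedge grip lying on its side, fixed to the worktop: bare-metal box 108 long (x) x 74 wide (y) x 51 high, cap-screw heads 4 higher, with a dark knurled collar and round shank 61 long behind it (+x). Origin: centre of the box's underside, on the worktop. Mouth of the pocket in the -x end face (x = -54); cover has an inspection slit 11 wide (y) from x = -35 to +35
- pocket_mouth (a point): middle of the mouth's lower edge, at (-54, 0, 6) in the grip's frame; same axes, so -x points straight out. From here the pocket runs 98 deep along +x, 30 wide (y -15..+15), 35 high (z 0..35). Stop lugs 11 high at x = 88..98, along both side walls, leave the middle 16 free: the insert cannot go deeper than x = 88, a hook can
- jaw_insert: the insert to take out: grey steel block, serrated top, 25 wide (x) x 50 long (y) x 12 high (13 with teeth), 90 to 145 g; origin at the centre of its underside, z up through the teeth. Starts flat, teeth up, loose on the pocket floor, long axis along the pocket: +y end looks to the mouth, -y end (y = -25) is the far end; near end 10 to 30 inside the mouth
- hook_pick: hooked pick, 70 g, on the worktop, hook pointing down. Orange flat-sided handle 18 wide (y) x 24 high (z 0..24), x = -70 to +30; origin on its underside, close below the centre of mass, a good place to grip across y. A steel wire 4 thick leaves it at z = 14 and runs to x = +135, where it bends straight down. Only the wire (x = 38 to 137) fits the pocket
- hook_tip (a point): lowest point of the hook: in the pick's frame (135, 0, 1), 13 below the wire's axis and 11 below the wire's lower side
- parts_tray: blue shallow parts tray with grey liner, fixed: 124 (x) x 134 (y) outside, walls 4 thick and 11 high, floor top at z = 3; origin at the centre of its underside. The mate lies on its -y side, the +y side is free: a good place for the insert is x = 0, y = +20
- mate_insert: the mate, an insert of the same shape, loose in the tray, teeth up, about at y = -38 in the tray's frame, its long axis (own y) nearly along the tray's x; origin at the centre of its underside
- striker: bystander: chromed pendulum striker, a disc 68 across and 22 high with a lug; origin under its middle
- tape_roll: bystander: roll of tape, 100 across, 25 high; origin under its middle
- weight_500g: bystander: brass weight 38 across, 62 high; origin under its middle
- weight_200g: bystander: brass weight 28 across, 46 high; origin under its middle
- weight_100g: bystander: steel weight 22 across, 37 high; origin under its middle
There are look-alikes about, which are no part of the job. There is more than one size of the parts_tray; the job needs the smaller.

How it is judged:
By the outcome, as a careful person would: the job done as asked, in the order asked, and still so for the second after the job is handed in, with the robot touching nothing.
It also fails if it takes over 59 s, if anything falls off the work surface, if the arm or the gripper's body presses on something with over 40 N, if the wrist force passes 120 N, or if a joint passes its speed limit or range.

ROBOT

A 6-joint arm with a two-finger parallel gripper is mounted at the origin on a cart in front of the work surface, level with it; the furniture and walls round the work are solid. World frame = base frame: x ahead of the robot, y to its left, z up, the work surface at z = 0. Lengths are in mm, angles in degrees, forces in N, time in s.
With the tool pointing down it reaches from about 300 to 850 mm from the base axis. Payload 4.2 kg.
Tool frame: the origin (TCP) lies midway between the tips of the shut fingers; the grasp point (between the pads) lies 19 mm behind it (env.grasp_offset is the distance from the TCP to the grasp point, in mm); z points along the fingers, y is the line along which they close (so a half turn about z gives the same grasp; the last joint's range is limited). The gripper opens to 91 mm and grips with 3 to 60 N. Pads are 32 mm wide; open, the fingers measure 118 mm over their backs; the gripper's body (76 mm by 178 mm) begins 60 mm behind the grasp point.
Start: joints at [62.911, 18.312, 89.639, -0, 72.044, -1.146], TCP at [251.559, 517.07, 213.976] pointing down, gripper open.
Joint ranges: [-177.97, 177.97], [-48.28, 115.42], [12.27, 149.76], [-77.06, 257.06], [2.81, 150.46], [-146.56, 146.56]. Speed limits (degrees/s): [147.25, 147.25, 180, 180, 180, 180].

INTERFACE

Orientations are given as [roll, pitch, yaw] about the fixed x, y, z axes, in that order (R = Rz(yaw) Ry(pitch) Rx(roll)).
In Python, from workcell import env, optics gives the robot as it stands. The module is installed in compiled form; this text tells all that it offers.
- The arm moves only by the tool send_rows, never from a script. Its argument "targets" is a list that holds one entry, the list of rows, each a list of 7 numbers: the turn, a rotation vector about the world's x, y, z scaled (see below), then the shift along the world's x, y, z scaled (see below), then the closure, from -1 (fully open) to 1 (shut). In form: [[[rx, ry, rz, x, y, z, gripper], ...]]. A call has 1 to 12 rows; each row shifts and turns the commanded pose from where the row before left it; what a row does not reach is not made up. The controller multiplies each number of a shift by 0.2 m and each number of a turn by pi/2 rad. A row lasts 1/10 s, in which the tool goes at most 50 mm and 8.59 degrees, less where a joint would pass 70% of its speed; a pose out of reach is approached as far as the arm can. A call with a number of a shift or a turn outside -1 to 1 is refused whole. A call with a gripper value outside its range is refused whole. The fingers move at their own pace and stop on an object; "grip_force" is the grip in N (left out, the last holds). Time passes only in rows, so rows that do not move let the fingers close. It gives the time, the measured TCP pose, the force, the opening and the grip force at its end, in the units of the state.
- env.state(): the state, without advancing time (a new reading comes with each control period).
- optics.grab_frame(name): name is "scene" or "top" or "wrist"; returns (picture, depth): 480x640x3 uint8, red, green, blue; 480x640 float32, mm along the optical axis (not along the pixel's ray), 0 where there is no reading.
- optics.camera_info(name): a dict with "camera_matrix" (3x3 intrinsics, pixels), "k1" (the pictures are not rectified: a ray, as slopes to the right and down, at radius r is drawn at 1 + k1 r^2 times it, then the intrinsics apply), "R" (3x3) and "t" (3): a world point X has camera coordinates R X + t; the wrist camera has in their place "mount" (4x4, takes a point from camera to tool coordinates, whose origin is the TCP and whose axes are the flange's). Camera axes: x right, y down, z forward; pixel columns grow to the right and rows downward; lengths in mm; the calibration is good to about 2 mm. A picture is of the moment at which its call begins: read the wrist's pose just before it. camera_info takes no time and is no camera call.
- env.job_done(): hands the job in; it is judged then, once.
Trained networks look in the newest picture that a camera, given by its name, has taken for a name from the list of things; names that differ only in an ending like _2 or _b are one class to them, and where a whole thing is asked for, a point or a joint stands for the part that bears it (a point fixed in the world has none). Each returns a list of dicts, best first, with "conf" (0 to 1); they miss things now and then, are a little off and sometimes report something else, mostly with a low value. They report only what shows in the picture. A call takes as long as a camera call. They do not tell look-alikes from the thing itself.
- optics.silhouettes(camera, name): "mask" (480x640 bool, what is visible of it) and "at" ([column, row] in pixels, amid what is visible of it).
- optics.place_of(camera, name): "at" ([column, row] in pixels: a listed point, or the origin of a listed thing).
The state is a dict: "time_s": time; "qpos": joint angles; "qvel": joint speeds; "effort": joint torques, N m; "ee_pos": TCP position; "ee_rot": TCP orientation; "force": force on the tool from outside, world axes, zero at the start; "torque": the same for the moment, N m; "gripper_width": finger opening in mm; "gripper_force": force on a finger pad.
Only numpy, scipy, OpenCV 4.12 (cv2) and the standard library are available. Lean on these libraries where they do the work, as an engineer would, in place of code of your own. Each camera call takes 0.05 s, during which the arm holds its last target. There are 200 camera calls.

## Working session

There is one attempt and no reset: what is moved stays moved. The work goes in short steps, Python scripts to look and compute and a tool call to move; the robot and the scene stay as the last step left them, time stands still between calls to the robot, and variables do not carry over. Pictures are saved under pics/ and viewed, at most 13 in all, crops included, and the job is handed in when it is done.

Besides the shell and the picture viewer there is one more tool, called after "Request:" as a command line: name --argument value ..., lists and objects as JSON in quotes. send_rows: Moves the arm, as the interface text tells. Its arguments: {"type":"object","properties":{"targets":{"type":"array"},"grip_force":{"type":"number"}},"required":["targets"]}

```bash
mkdir -p pics
cat > h.py <<'E'
import numpy as np, cv2
from workcell import env, optics
from scipy.spatial.transform import Rotation as Ro
def cam(name, st=None):
    c=optics.camera_info(name); K=np.array(c["camera_matrix"]); k1=c["k1"]
    if "mount" in c:
        st=st or env.state(); M=np.array(c["mount"])
        T=np.eye(4); T[:3,:3]=Ro.from_euler("xyz",st["ee_rot"],degrees=True).as_matrix(); T[:3,3]=st["ee_pos"]
        W=T@M
    else:
        W=np.eye(4); R=np.array(c["R"]); W[:3,:3]=R.T; W[:3,3]=-R.T@np.array(c["t"])
    return K,k1,W
def ray(C,px):
    K,k1,W=C
    p=cv2.undistortPoints(np.array(px,float).reshape(-1,1,2),K,np.array([k1,0,0,0,0.])).reshape(-1,2)
    d=np.c_[p,np.ones(len(p))]
    return d
def atz(C,px,z):
    d=ray(C,px)@C[2][:3,:3].T; o=C[2][:3,3]
    return o+d*((z-o[2])/d[:,2])[:,None]
def pts(C,px,depth):
    px=np.array(px).reshape(-1,2); d=ray(C,px); z=depth[px[:,1].astype(int),px[:,0].astype(int)]
    P=(d*z[:,None])@C[2][:3,:3].T+C[2][:3,3]; return P[z>0]
def maskpts(C,m,depth):
    v,u=np.nonzero(m); return pts(C,np.c_[u,v],depth)
def save(n,im): cv2.imwrite("pics/"+n,im[:,:,::-1])
E
python3 - <<'E'
from h import *
print(env.state())
for n in ("scene","top"):
    im,d=optics.grab_frame(n); save(n+"0.png",im); C=cam(n); np.save(n+"d.npy",d)
    print(n,C[2].round(2).tolist())
    for t in "wedge_grip pocket_mouth jaw_insert hook_pick hook_tip parts_tray mate_insert".split():
        r=optics.place_of(n,t)
        print(n,t,[(np.round(q["at"]),round(q["conf"],2),atz(C,q["at"],0)[0].round()[:2]) for q in r])
E
```

```text
{'time_s': 0.0, 'qpos': array([ 6.29119404e+01,  1.83515309e+01,  8.97087120e+01, -1.87783951e-03,
        7.20426046e+01, -1.14475347e+00]), 'qvel': array([ 0.07010653, -0.0394459 , -0.05261859, -0.12611846,  0.18547243,
        0.10279014]), 'effort': array([ 4.53368903e-04, -4.12458944e+01, -2.31968129e+01,  7.26666790e-02,
        4.56206140e-02, -1.35862451e-04]), 'ee_pos': array([251.31368221, 516.59427287, 213.10575923]), 'ee_rot': array([-1.79897137e+02, -2.69761353e-04,  1.54057274e+02]), 'force': array([0.98546253, 0.21308283, 0.54897183]), 'torque': array([-0.01357902, -0.04012988, -0.03921635]), 'gripper_force': 0.0, 'gripper_width': 91.16386100750859}
scene [[0.88, -0.26, 0.39, -33.23], [-0.47, -0.48, 0.74, -1120.44], [-0.0, -0.84, -0.54, 812.93], [0.0, 0.0, 0.0, 1.0]]
scene wedge_grip [(array([306., 198.]), 0.6, array([622., 201.]))]
scene pocket_mouth [(array([307., 206.]), 0.93, array([598., 149.]))]
scene jaw_insert [(array([304., 199.]), 0.57, array([614., 198.])), (array([311., 244.]), 0.23, array([511., -51.]))]
scene hook_pick [(array([314., 244.]), 0.78, array([
[... 361 characters left out ...]
[-1.0, 0.03, -0.01, -89.09], [0.0, -0.19, -0.98, 1340.35], [0.0, 0.0, 0.0, 1.0]]
top wedge_grip [(array([224., 223.]), 0.76, array([610., 200.]))]
top pocket_mouth [(array([412., 239.]), 0.6, array([ 545., -373.])), (array([236., 220.]), 0.55, array([617., 161.])), (array([362., 325.]), 0.41, array([ 291., -209.]))]
top jaw_insert [(array([226., 224.]), 0.47, array([606., 193.]))]
top hook_pick [(array([310., 252.]), 0.55, array([512., -63.]))]
top hook_tip [(array([306., 207.]), 0.66, array([654., -53.]))]
top parts_tray [(array([483., 294.]), 0.93, array([ 368., -579.])), (array([401., 253.]), 0.6, array([ 501., -338.]))]
top mate_insert [(array([408., 241.]), 0.56, array([ 539., -361.]))]
```

View pics/scene0.png

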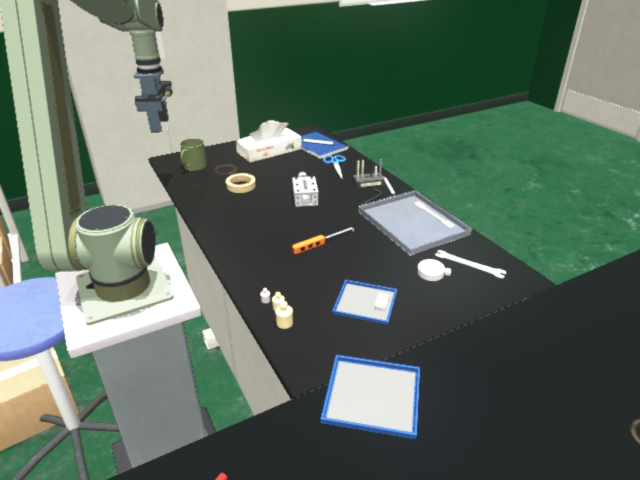

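View pics/top0.png

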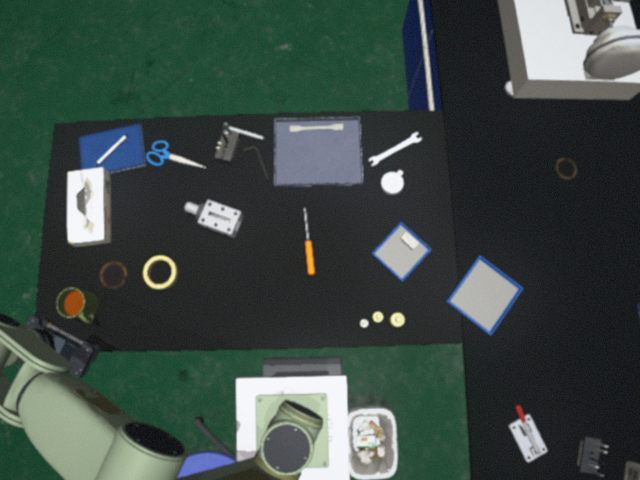

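The scene picture shows the grip at (305,190) and the pick at (310,244)–(352,231). The small tray is at (365,301) with the mate at (382,301); the tray at (372,395) is the larger one. In the top view the grip is at (220,217) with its mouth facing right (-y), and the pick is at (310,250) pointing up (+x). Next I'll take the wrist camera closer.

Run:
```python
from h import *
c=optics.camera_info("wrist"); print(np.round(c["mount"],3).tolist(), c["camera_matrix"])
for n in ("top",):
    im,d=optics.grab_frame(n); C=cam(n)
    for t,zm in (("wedge_grip",40),("hook_pick",10),("parts_tray",-5)):
        for q in optics.silhouettes(n,t)[:2]:
            P=maskpts(C,q["mask"],d); P=P[P[:,2]>zm]
            if len(P)<20: continue
            (c0,s,a)=cv2.minAreaRect(P[:,:2].astype(np.float32)); print(t,q["conf"],np.round(c0),np.round(s),round(a,1),np.median(P[:,2]).round(1))
```

```text
[[0.0, -0.972, -0.234, 66.283], [1.0, 0.0, 0.0, 1.461], [-0.0, -0.234, 0.972, -172.284], [0.0, 0.0, 0.0, 1.0]] [[339.98826768   0.         324.70395854]
 [  0.         339.98826768 242.98353428]
 [  0.           0.           1.        ]]
wedge_grip 0.73 [628. 229.] [166.  75.] 68.5 51.1
hook_pick 0.58 [494. -60.] [102.  18.] 4.9 23.7
parts_tray 0.89 [ 371. -582.] [166. 187.] 50.8 4.5
parts_tray 0.75 [ 506. -336.] [124. 136.] 43.2 3.5
```

Request:
send_rows --targets '[[[0, 0, -0.08, 0.14, -0.168, 0.02, -1], [0, 0, -0.08, 0.14, -0.168, 0.02, -1], [0, 0, -0.08, 0.14, -0.168, 0.02, -1], [0, 0, -0.08, 0.14, -0.168, 0.02, -1], [0, 0, -0.08, 0.14, -0.168, 0.02, -1], [0, 0, -0.08, 0.14, -0.168, 0.02, -1], [0, 0, -0.08, 0.14, -0.168, 0.02, -1], [0, 0, -0.08, 0.14, -0.168, 0.02, -1], [0, 0, -0.08, 0.14, -0.168, 0.02, -1], [0, 0, -0.08, 0.14, -0.168, 0.02, -1], [0, 0, -0.08, 0.14, -0.168, 0.02, -1], [0, 0, -0.08, 0.14, -0.168, 0.02, -1]]]'

```text
time_s: 2.2
ee_pos: [588.5, 112.3, 262.3]
ee_rot: [180.0, -0.0, 67.3]
force: [1.1, 0.8, 1.2]
gripper_width: 91.4
gripper_force: 0.0
```

```bash
cat >> h.py <<'E'
def look(name,fn):
    st=env.state(); C=cam(name,st); im,d=optics.grab_frame(name); save(fn,im); return st,C,im,d
E
python3 - <<'E'
from h import *
env.state(); optics.grab_frame("top") # settle
st,C,im,d=look("wrist","w1.png"); print(st["time_s"],st["ee_pos"],st["ee_rot"],st["qpos"])
for t in ("pocket_mouth","hook_pick","hook_tip","jaw_insert","wedge_grip"):
    print(t,[(np.round(q["at"]),round(q["conf"],2),atz(C,q["at"],6)[0].round()[:2]) for q in optics.place_of("wrist",t)])
for t,z0,z1 in (("wedge_grip",47,54),("hook_pick",16,30)):
    for q in optics.silhouettes("wrist",t)[:2]:
        P=maskpts(C,q["mask"],d); P=P[(P[:,2]>z0)&(P[:,2]<z1)]
        if len(P)<20: continue
        (c0,s,a)=cv2.minAreaRect(P[:,:2].astype(np.float32)); print(t,q["conf"],np.round(c0,1),np.round(s,1),round(a,1),np.median(P[:,2]).round(1))
E
```

```text
2.25 [593.18717815 106.9013827  262.37439629] [1.79585807e+02 1.25744272e-01 6.69045871e+01] [ 9.305428   19.30003538 81.20621502 -0.33400972 79.21159159 32.46209947]
pocket_mouth [(array([317., 344.]), 0.36, array([513., -57.]))]
hook_pick [(array([316., 347.]), 0.97, array([511., -60.]))]
hook_tip []
jaw_insert [(array([314., 145.]), 0.58, array([616., 189.]))]
wedge_grip [(array([316., 137.]), 0.59, array([622., 198.]))]
wedge_grip 0.94 [622.1 213.3] [125.1  73.3] 68.0 52.4
hook_pick 0.62 [517.6 -57.1] [135.3  17.4] 4.9 24.4
```

View pics/w1.png

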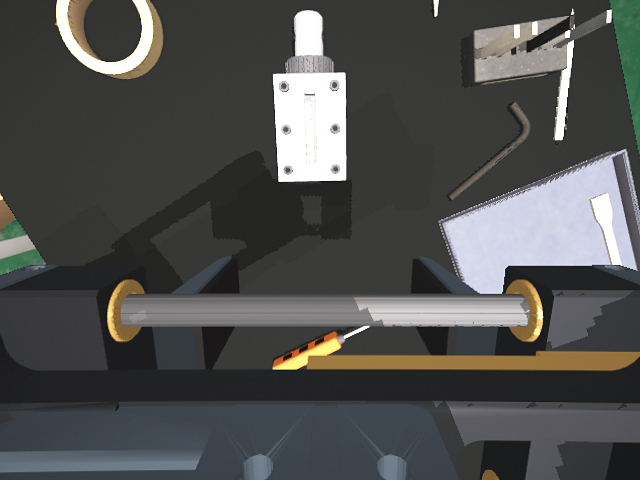

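The wrist picture shows the grip box: front edge along row 181 (columns 278–347), back edge along row 73 (columns 274–345). The slit spans rows 95–163 at column 310, and the pick's handle is at (308,350).

Request:
send_rows --targets '[[[0, 0, -0.09, -0.05, -0.1, -0.05, -1], [0, 0, -0.09, -0.05, -0.1, -0.05, -1], [0, 0, -0.09, -0.05, -0.1, -0.05, -1], [0, 0, -0.09, -0.05, -0.1, -0.05, -1], [0, 0, -0.09, -0.05, -0.1, -0.05, -1], [0, 0, -0.09, -0.05, -0.1, -0.05, -1], [0, 0, -0.09, -0.05, -0.1, -0.05, -1], [0, 0, -0.06, -0.04, -0.125, -0.05, -1], [0, 0, 0, 0, 0, 0, -1], [0, 0, 0, 0, 0, 0, -1]]]'

```text
time_s: 3.65
ee_pos: [509.5, -50.6, 182.3]
ee_rot: [-180.0, -0.0, 5.6]
force: [-0.4, 0.3, 0.1]
gripper_width: 91.4
gripper_force: 0.0
```

Run:
```python
from h import *
import scipy.spatial.transform as _
# grip from w1 (pose at picture)
st1=dict(ee_pos=[593.19,106.90,262.37],ee_rot=[179.586,.126,66.905])
C1=cam("wrist",st1)
q=atz(C1,[[278,181.5],[347,181],[345,72.5],[274,73]],51); print("corners",q.round(1).tolist())
f=(q[0]+q[1])/2;b=(q[2]+q[3])/2; a=b-f; print("front",f.round(1),"back",b.round(1),"len",np.linalg.norm(a),"yaw",np.degrees(np.arctan2(a[1],a[0])))
s=atz(C1,[[310,95],[310,163]],51);print(s.round(1).tolist())
st,C,im,d=look("wrist","w2.png"); print(st["time_s"],st["ee_pos"],st["ee_rot"],st["force"])
for t in ("hook_pick","hook_tip"):
    print(t,[(np.round(q["at"]),round(q["conf"],2),atz(C,q["at"],1)[0].round()[:2]) for q in optics.place_of("wrist",t)])
hsv=cv2.cvtColor(im,cv2.COLOR_RGB2HSV); m=(hsv[...,0]>4)&(hsv[...,0]<20)&(hsv[...,1]>150)&(hsv[...,2]>90)
P=maskpts(C,m,d); P=P[(P[:,2]>18)&(P[:,2]<30)]; P=P[(abs(P[:,0]-500)<80)&(abs(P[:,1]+60)<40)]
print("handle",cv2.minAreaRect(P[:,:2].astype(np.float32)),P[:,2].mean())
```

```text
corners [[562.2, 167.0, 51.0], [632.9, 137.5, 51.0], [672.5, 240.3, 51.0], [605.0, 268.4, 51.0]]
front [597.6 152.3  51. ] back [638.7 254.3  51. ] len 110.03099416377322 yaw 68.020715976301
[[630.7, 234.7, 51.0], [602.9, 171.4, 51.0]]
3.65 [509.48984198 -50.59795138 182.26441154] [-1.79980886e+02 -2.98894818e-02  5.61472633e+00] [-0.42016703  0.28189902  0.10188971]
hook_pick [(array([333., 222.]), 0.97, array([513., -58.]))]
hook_tip [(array([337.,  80.]), 0.57, array([651., -47.]))]
handle ((496.354248046875, -60.23979949951172), (97.71409606933594, 18.31089973449707), 4.578660011291504) 24.53141088362648
```

View pics/w2.png

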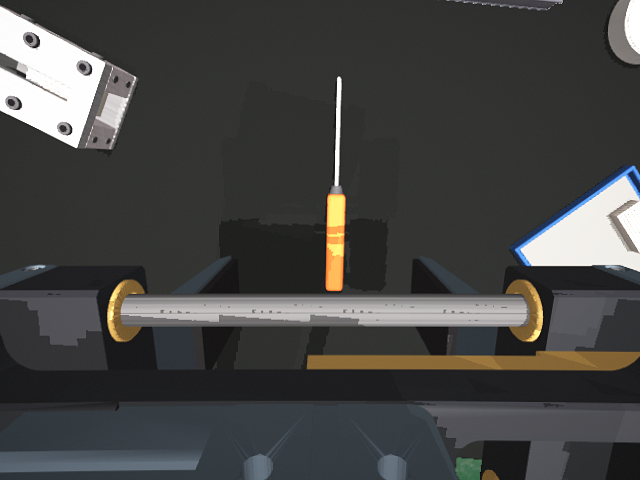

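The pick's handle covers rows 193–290 at column 335, and the hook bend is at (338,78). Descending to grasp it.

Request:
send_rows --targets '[[[0, 0, -0.002, 0.0066, -0.008, -0.165, -1], [0, 0, -0.002, 0.0066, -0.008, -0.165, -1], [0, 0, -0.002, 0.0066, -0.008, -0.165, -1], [0, 0, -0.002, 0.0066, -0.008, -0.165, -1], [0, 0, -0.002, 0.0066, -0.008, -0.165, -1], [0, 0, 0, 0, 0, -0.035, -1], [0, 0, 0, 0, 0, -0.033, -1], [0, 0, 0, 0, 0, 0, 1], [0, 0, 0, 0, 0, 0, 1], [0, 0, 0, 0, 0, 0, 1], [0, 0, 0, 0, 0, 0, 1], [0, 0, 0, 0, 0, 0, 1]]]' --grip_force 45

```text
time_s: 5.0
ee_pos: [516.5, -59.2, 4.0]
ee_rot: [180.0, -0.1, 4.7]
force: [0.4, 0.2, 0.3]
gripper_width: 54.0
gripper_force: 0.0
```

Request:
send_rows --targets '[[[0, 0, 0, 0, 0, 0, 1], [0, 0, 0, 0, 0, 0, 1], [0, 0, 0, 0, 0, 0, 1], [0, 0, 0, 0, 0, 0, 1], [0, 0, 0, 0, 0, 0, 1], [0, 0, 0, 0, 0, 0, 1], [0, 0, 0, 0, 0, 0, 1], [0, 0, 0, 0, 0, 0.1, 1], [0, 0, 0, 0, 0, 0.1, 1], [0, 0, 0, 0, 0, 0.1, 1], [0, 0, 0, 0, 0, 0, 1], [0, 0, 0, 0, 0, 0, 1]]]'

```text
time_s: 6.2
ee_pos: [515.9, -59.1, 63.1]
ee_rot: [180.0, -0.0, 4.7]
force: [-0.8, 0.4, -0.4]
gripper_width: 17.7
gripper_force: 45.0
```

Run:
```python
from h import *
st,C,im,d=look("wrist","w3.png"); print(st["time_s"],st["ee_pos"],st["ee_rot"],st["force"],st["gripper_width"])
hsv=cv2.cvtColor(im,cv2.COLOR_RGB2HSV); m=(hsv[...,0]>4)&(hsv[...,0]<20)&(hsv[...,1]>150)&(hsv[...,2]>90)
P=maskpts(C,m,d); P=P[(abs(P[:,0]-500)<80)&(abs(P[:,1]+60)<40)]; P=P[(P[:,2]>60)]
if len(P)>20: print("handle",cv2.minAreaRect(P[:,:2].astype(np.float32)),P[:,2].mean(), np.polyfit(P[:,0],P[:,2],1))
print([(q["at"],q["conf"]) for q in optics.place_of("wrist","hook_tip")])
save("w3c.png",im[:330,180:500])
```

```text
6.2 [515.94839881 -59.10069786  63.11677683] [ 1.79996975e+02 -2.66519187e-03  4.65249689e+00] [-0.83649956  0.39466457 -0.42222579] 17.72995608189534
handle ((515.7168579101562, -57.83311462402344), (58.036075592041016, 19.007658004760742), 4.352513790130615) 80.09510458150403 [-8.63445236e-02  1.25357115e+02]
[([325.5, 0.0], 0.8)]
```

View pics/w3c.png

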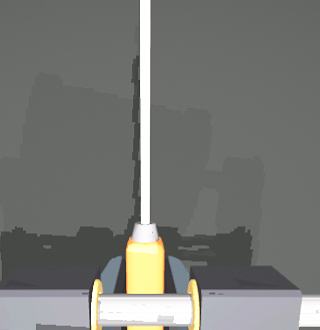

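The pick is held: the wire shows as a straight line at crop column 145, in line with the handle. Turning it towards the mouth.

Request:
send_rows --targets '[[[0, 0, 0.088, 0.0136, 0.0394, 0, 1], [0, 0, 0.088, 0.0136, 0.0394, 0, 1], [0, 0, 0.088, 0.0136, 0.0394, 0, 1], [0, 0, 0.088, 0.0136, 0.0394, 0, 1], [0, 0, 0.088, 0.0136, 0.0394, 0, 1], [0, 0, 0.088, 0.0136, 0.0394, 0, 1], [0, 0, 0.088, 0.0136, 0.0394, 0, 1], [0, 0, 0.088, 0.0136, 0.0394, 0, 1], [0, 0, 0, 0, 0, 0, 1], [0, 0, 0, 0, 0, 0, 1]]]'

```text
time_s: 7.3
ee_pos: [537.3, 3.9, 62.4]
ee_rot: [-179.9, 0.1, 67.9]
force: [0.5, -0.9, -0.6]
gripper_width: 17.7
gripper_force: 45.0
```

Run:
```python
from h import *
st,C,im,d=look("wrist","w4.png"); print(st["time_s"],st["ee_pos"],st["ee_rot"],st["force"],st["gripper_width"])
p=np.array(st["ee_pos"]); u=np.array([.3746,.9272]); v=np.array([-u[1],u[0]])
V,U=np.mgrid[0:270,0:640]; P=pts(C,np.c_[U.ravel(),V.ravel()],d)
a=(P[:,:2]-p[:2])@u; b=(P[:,:2]-p[:2])@v
k=(a>45)&(a<132)&(abs(b)<15)&(P[:,2]>p[2]-12)&(P[:,2]<p[2]+35)
print("wire n",k.sum())
for lo in range(45,135,15):
    s=k&(a>=lo)&(a<lo+15)
    if s.sum(): print(lo,s.sum(),np.median(b[s]).round(1),np.median(P[s,2]).round(1),np.percentile(P[s,2],90).round(1))
g=(P[:,2]>48)&(P[:,2]<53)&(a>140)&(a<290)&(abs(b)<50)
if g.sum()>50: print("grip",g.sum(),"front a",np.percentile(a[g],1),"b",np.percentile(b[g],[.5,99.5]),cv2.minAreaRect(P[g,:2].astype(np.float32)))
for z in (14,):pass
print([(q["at"],q["conf"]) for q in optics.place_of("wrist","hook_tip")],[(q["at"],q["conf"]) for q in optics.place_of("wrist","pocket_mouth")])
```

```text
7.3 [537.2745312    3.88986201  62.43926156] [-1.79904849e+02  5.05753988e-02  6.78819694e+01] [ 0.51417763 -0.92688247 -0.58368693] 17.668441574525062
wire n 1901
45 262 0.7 76.2 77.2
60 271 0.9 76.3 77.2
75 320 0.9 76.1 77.1
90 357 0.8 76.3 77.1
105 393 0.4 76.1 77.1
120 298 0.8 76.1 77.1
[([325.8, 2.6], 0.91)] []
```

View pics/w4.png

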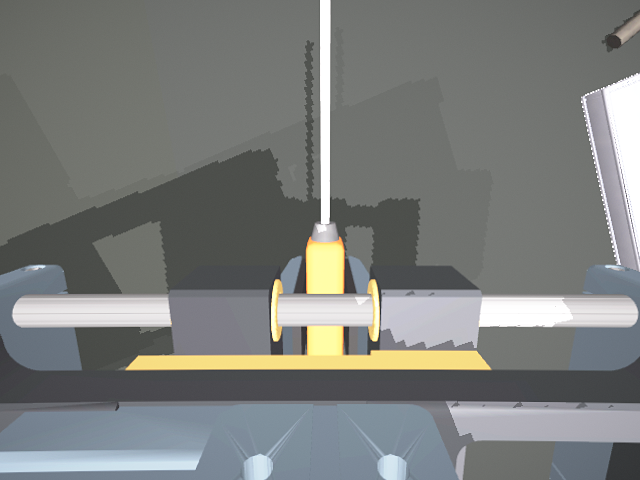

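The picture shows the wire running straight ahead and level, columns 320–330, with the handle clamped square in the fingers. Lowering to entry height and starting into the mouth.

Request:
send_rows --targets '[[[0, 0, 0, 0.004, -0.002, -0.1, 1], [0, 0, 0, 0, 0, -0.09, 1], [0, 0, 0, 0, 0, 0, 1], [0, 0, 0, 0, 0, 0, 1], [0, 0, 0, 0.0187, 0.0464, 0, 1], [0, 0, 0, 0.0187, 0.0464, 0, 1], [0, 0, 0, 0.0187, 0.0464, 0, 1], [0, 0, 0, 0.0187, 0.0464, 0, 1], [0, 0, 0, 0, 0, 0, 1], [0, 0, 0, 0, 0, 0, 1]]]'

```text
time_s: 8.45
ee_pos: [553.7, 41.0, 25.4]
ee_rot: [-180.0, 0.0, 68.1]
force: [-0.7, -0.1, -0.3]
gripper_width: 17.7
gripper_force: 45.0
```

Run:
```python
from h import *
st,C,im,d=look("wrist","w5.png"); print(st["time_s"],st["ee_pos"],st["ee_rot"],st["force"],st["torque"])
p=np.array(st["ee_pos"]); u=np.array([.3746,.9272]); v=np.array([-u[1],u[0]])
V,U=np.mgrid[0:270,0:640]; P=pts(C,np.c_[U.ravel(),V.ravel()],d)
a=(P[:,:2]-p[:2])@u; b=(P[:,:2]-p[:2])@v
g=(P[:,2]>48)&(P[:,2]<55)&(a>90)&(a<290)&(abs(b)<60)
if g.sum()>50: print("grip",g.sum(),np.median(P[g,2]),"front a",np.percentile(a[g],1),"b",np.percentile(b[g],[.5,99.5]))
k=(a>45)&(a<110)&(abs(b)<15)&(P[:,2]>p[2]-2)&(P[:,2]<p[2]+35); print("wire",np.median(b[k]),np.median(P[k,2]))
si,ds=optics.grab_frame("scene"); save("s5.png",si)
big=cv2.resize(im[:240,160:480],None,fx=2,fy=2); s=cv2.resize(si[160:280,260:400],(560,480),interpolation=cv2.INTER_CUBIC)
save("w5c.png",big)
```

```text
8.45 [553.65165179  41.04791527  25.36792505] [-1.79999719e+02  1.55893898e-02  6.80770607e+01] [-0.68588086 -0.14093034 -0.32966   ] [-0.12762081  0.06227672  0.03820923]
grip 2871 52.207899838546126 front a 121.51157671790946 b [-35.82871626  37.41070226]
wire 1.160271919022039 39.145309814494794
```

View pics/w5c.png

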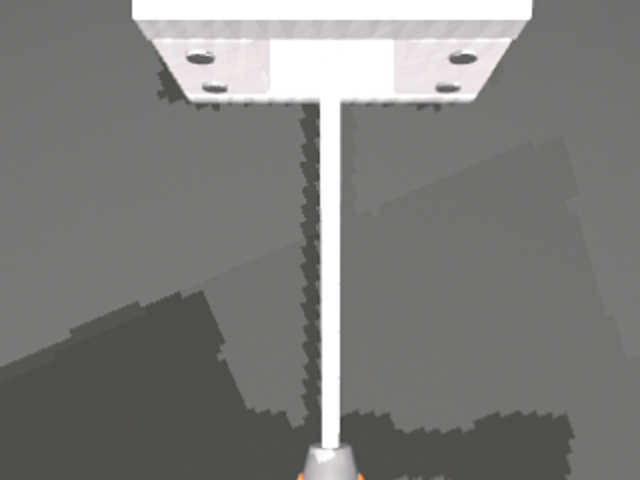

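The wire enters the mouth (crop columns 270–393) near its middle, at column 330, and the numbers agree on alignment. Continuing to a depth of about 90.

Request:
send_rows --targets '[[[0, 0, 0, 0.0178, 0.044, 0, 1], [0, 0, 0, 0.0178, 0.044, 0, 1], [0, 0, 0, 0.0178, 0.044, 0, 1], [0, 0, 0, 0.0178, 0.044, 0, 1], [0, 0, 0, 0.0178, 0.044, 0, 1], [0, 0, 0, 0.0178, 0.044, 0, 1], [0, 0, 0, 0.0178, 0.044, 0, 1], [0, 0, 0, 0.0178, 0.044, 0, 1], [0, 0, 0, 0, 0, 0, 1], [0, 0, 0, 0, 0, 0, 1]]]'

```text
time_s: 9.55
ee_pos: [582.1, 111.2, 25.3]
ee_rot: [-180.0, 0.0, 68.0]
force: [-0.2, -0.6, -0.8]
gripper_width: 17.7
gripper_force: 45.0
```

Run:
```python
from h import *
st,C,im,d=look("wrist","w6.png"); print(st["time_s"],st["ee_pos"],st["ee_rot"],st["force"],st["torque"])
p=np.array(st["ee_pos"]); u=np.array([.3746,.9272]); v=np.array([-u[1],u[0]])
V,U=np.mgrid[0:270,0:640]; P=pts(C,np.c_[U.ravel(),V.ravel()],d)
a=(P[:,:2]-p[:2])@u; b=(P[:,:2]-p[:2])@v
g=(P[:,2]>48)&(P[:,2]<55)&(a>20)&(a<290)&(abs(b)<60)
fa=np.percentile(a[g],.5);print("grip front a",fa,"b",np.percentile(b[g],[.5,99.5]))
s=(abs(b-.8)<4)&(a>fa+15)&(a<fa+93)&(P[:,2]<46)
for lo in range(15,93,4):
    k=s&(a>=fa+lo)&(a<fa+lo+4)
    if k.sum(): print(lo,k.sum(),np.percentile(P[k,2],[10,50,90]).round(1))
save("w6c.png",cv2.resize(im[20:240,180:460],None,fx=2.5,fy=2.5))
```

```text
9.55 [582.05319888 111.152199    25.27844032] [-1.79991492e+02  2.12758221e-02  6.80461063e+01] [-0.19268055 -0.56134319 -0.80710484] [-0.11392579  0.05319852  0.01142535]
grip front a 47.03325761214571 b [-35.86496343  37.49640606]
15 18 [42.7 43.8 44.7]
19 144 [19.  29.3 39.7]
23 144 [19.3 38.  39.9]
27 139 [19.4 38.  39.7]
31 145 [19.1 38.3 39.7]
35 143 [19.1 38.3 39.7]
39 147 [19.2 38.1 39.6]
43 150 [19.2 38.2 39.7]
47 160 [19.4 37.9 39.9]
51 164 [19.4 38.1 39.8]
55 169 [19.4 37.7 39.6]
59 173 [19.5 38.1 39.8]
63 155 [19.3 38.4 39.8]
67 131 [ 8.2 38.7 40. ]
71 157 [ 7.2 38.4 39.7]
75 164 [ 7.  38.3 39.7]
79 170 [ 7.3 38.4 40. ]
83 73 [ 6.8  7.7 38.5]
87 56 [6.8 7.6 8.3]
91 35 [6.8 7.6 8.2]
```

View pics/w6c.png

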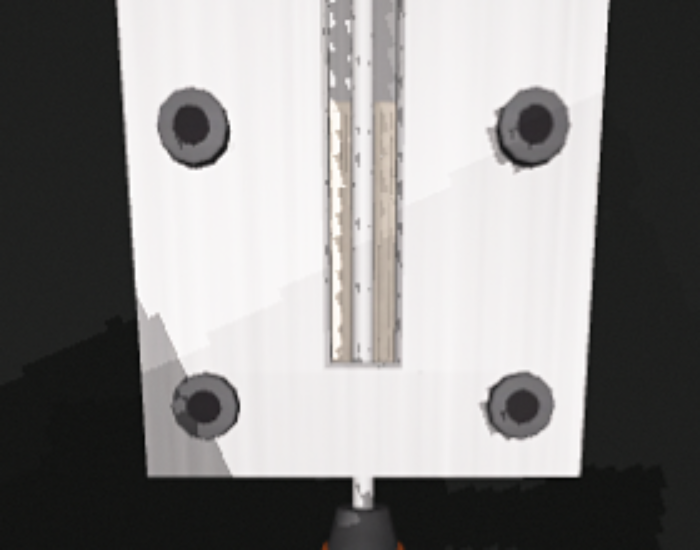

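The slit view shows the insert's far end at crop row 100, a depth of about 67, with the wire passing over it and beyond. Dropping the hook and dragging.

Request:
send_rows --targets '[[[0, 0, 0, 0, 0, -0.032, 1], [0, 0, 0, 0, 0, -0.03, 1], [0, 0, 0, 0, 0, 0, 1], [0, 0, 0, 0, 0, 0, 1], [0, 0, 0, -0.0187, -0.0464, 0, 1], [0, 0, 0, -0.0187, -0.0464, 0, 1], [0, 0, 0, -0.0187, -0.0464, 0, 1], [0, 0, 0, -0.0187, -0.0464, 0, 1], [0, 0, 0, 0, 0, 0, 1]]]'

```text
time_s: 10.5
ee_pos: [566.3, 72.4, 13.1]
ee_rot: [-180.0, 0.0, 67.9]
force: [-0.0, -0.6, -0.1]
gripper_width: 17.5
gripper_force: 45.0
```

```bash
cat >> h.py <<'E'
def prof(fn):
    st,C,im,d=look("wrist",fn); print(st["time_s"],st["ee_pos"].round(1),st["ee_rot"].round(1),st["force"].round(1),st["gripper_width"])
    M=np.array([597.6,152.3]); u=np.array([.3746,.9272]); v=np.array([-u[1],u[0]])
    V,U=np.mgrid[0:290,0:640]; P=pts(C,np.c_[U.ravel(),V.ravel()],d)
    a=(P[:,:2]-M)@u; b=(P[:,:2]-M)@v
    print("tip depth",(st["ee_pos"][:2]-M)@u+135)
    for lo in range(-120,90,6):
        k=(a>=lo)&(a<lo+6)&(abs(b-.8)<(4.5 if lo>=0 else 11))&(P[:,2]<46)
        if k.sum()>3: print(lo,k.sum(),np.percentile(P[k,2],[5,20,50,90]).round(1),end="; ")
    return st,C,im,d,P
E
python3 -c "
from h import *
prof('w7.png')"
```

```text
10.5 [566.3  72.4  13.1] [-180.     0.    67.9] [-0.  -0.6 -0.1] 17.459065098402828
tip depth 49.19149137975843
-84 4 [31.1 31.2 31.4 31.7]; -78 443 [32.1 34.  34.9 36. ]; -72 678 [20.6 33.3 34.8 38.8]; -66 521 [ 1.7 33.6 34.8 35.7]; -60 686 [ 1.   2.9 32.6 35.1]; -54 592 [ 0.7  1.4 27.5 31.2]; -48 526 [ 0.5  1.1  1.9 27.7]; -42 466 [ 0.5  1.1  1.7 27. ]; -36 493 [ 0.5  1.1  1.8 26.7]; -30 478 [ 0.4  1.1  1.8 26.9]; -24 510 [ 0.5  1.   1.7 26.8]; -18 518 [ 0.4  1.1  1.8 27. ]; -12 522 [ 0.6  1.1  1.8 27. ]; -6 736 [ 0.9  1.7 18.9 26.6]; 0 290 [19.  19.6 21.  28.3]; 24 22 [25.9 26.3 27.2 27.8]; 30 293 [19.  19.9 25.3 27.5]; 36 348 [18.9 19.7 21.6 27.5]; 42 195 [18.7 19.4 20.4 27.3]; 48 40 [6.5 7.  7.8 8.6];
```

The insert is following: its far end is at about 47 and its near end is just out of the mouth. Continuing.

Request:
send_rows --targets '[[[0, 0, 0, -0.0187, -0.0464, 0, 1], [0, 0, 0, -0.0187, -0.0464, 0, 1], [0, 0, 0, -0.0187, -0.0464, 0, 1], [0, 0, 0, -0.0187, -0.0464, 0, 1], [0, 0, 0, -0.0187, -0.0464, 0, 1], [0, 0, 0, -0.013, -0.032, 0, 1], [0, 0, 0, 0, 0, 0, 1], [0, 0, 0, 0, 0, 0, 1]]]'

```text
time_s: 11.35
ee_pos: [545.7, 20.8, 12.9]
ee_rot: [-180.0, 0.0, 68.0]
force: [0.8, 0.6, 0.6]
gripper_width: 17.7
gripper_force: 45.0
```

```bash
python3 -c "
from h import *
st,C,im,d,P=prof('w8.png')
save('w8c.png',cv2.resize(im[20:280,180:460],None,fx=2.2,fy=2.2))"
```

```text
11.35 [545.7  20.8  12.9] [-180.    0.   68.] [0.8 0.6 0.6] 17.66262816585799
tip depth -6.374616123190862
-120 543 [ 1.3 32.8 34.5 35.5]; -114 679 [ 0.9  2.2 31.1 34.6]; -108 637 [ 0.6  1.4 24.9 30.7]; -102 458 [ 0.6  1.1  1.7 26.8]; -96 463 [ 0.6  1.   1.7 26.7]; -90 500 [ 0.6  1.1  1.7 26.7]; -84 475 [ 0.4  1.1  1.7 26.8]; -78 517 [ 0.5  1.   1.7 26.8]; -72 520 [ 0.5  1.1  1.7 26.9]; -66 522 [ 0.5  1.   1.8 26.6]; -60 705 [ 1.   3.4 13.5 26.5]; -54 631 [12.8 13.5 14.3 26.7]; -48 658 [12.8 13.5 14.2 26.8]; -42 677 [12.8 13.5 14.4 26.8]; -36 702 [12.9 13.5 14.4 26.7]; -30 731 [12.9 13.5 14.3 26.5]; -24 745 [12.9 13.6 14.4 26.9]; -18 760 [12.9 13.5 14.4 26.9]; -12 336 [12.5 13.1 13.8 24.8]; -6 316 [0.5 1.1 1.7 2.6];
```

View pics/w8c.png

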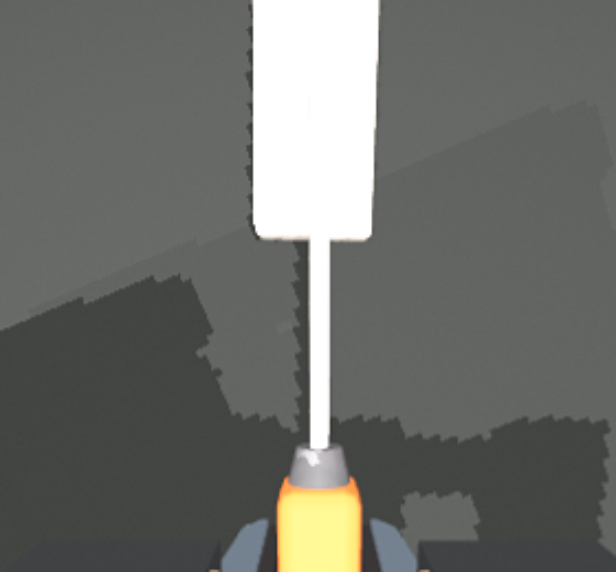

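The insert lies flat on the worktop, at crop columns 253–375 with its near end at row 240, about 9 mm clear of the mouth and with the hook behind it. Lowering the hook and dragging it further clear.

Request:
send_rows --targets '[[[0, 0, 0, 0, 0, -0.014, 1], [0, 0, 0, 0, 0, -0.014, 1], [0, 0, 0, 0, 0, 0, 1], [0, 0, 0, -0.0187, -0.0464, 0, 1], [0, 0, 0, -0.0187, -0.0464, 0, 1], [0, 0, 0, -0.0187, -0.0464, 0, 1], [0, 0, 0, -0.0187, -0.0464, 0, 1], [0, 0, 0, 0, 0, 0, 1], [0, 0, 0, 0, 0, 0, 1]]]'

```text
time_s: 12.3
ee_pos: [530.7, -16.6, 7.4]
ee_rot: [180.0, 0.0, 68.0]
force: [0.2, -0.8, -0.3]
gripper_width: 17.9
gripper_force: 45.0
```

```bash
python3 -c "
from h import *
st,C,im,d,P=prof('w9.png')
k=(P[:,2]>11)&(P[:,2]<15.5); k&=(np.hypot(P[:,0]-575,P[:,1]-85)<70)
print(k.sum(),cv2.minAreaRect(P[k,:2].astype(np.float32)))"
```

```text
12.3 [530.7 -16.6   7.4] [180.   0.  68.] [ 0.2 -0.8 -0.3] 17.906337938306237
tip depth -46.635403297591836
-120 528 [ 0.6  1.1  1.7 21.5]; -114 532 [ 0.5  1.   1.7 21.2]; -108 554 [ 0.6  1.1  1.7 21.3]; -102 704 [ 1.   2.3 13.4 21. ]; -96 677 [12.8 13.5 14.2 21.1]; -90 693 [13.  13.6 14.3 21.2]; -84 714 [12.8 13.5 14.3 21.2]; -78 750 [12.9 13.6 14.3 21.3]; -72 761 [12.8 13.5 14.3 21.2]; -66 769 [12.9 13.5 14.3 21.1]; -60 827 [12.7 13.5 14.3 21.2]; -54 448 [12.6 13.2 13.9 21. ]; -48 264 [0.4 0.9 1.5 2.4]; 5569 ((568.4351196289062, 83.30601501464844), (50.217254638671875, 25.455190658569336), 65.35655212402344)
```

The insert is 47 mm out and flat at about (568,83). Lifting the pick away and turning it to set it down.

Request:
send_rows --targets '[[[0, 0, 0, 0.004, 0.009, 0, 1], [0, 0, 0, 0, 0, 0.09, 1], [0, 0, 0, 0, 0, 0.09, 1], [0, 0, -0.088, -0.0094, -0.04, 0, 1], [0, 0, -0.088, -0.0094, -0.04, 0, 1], [0, 0, -0.088, -0.0094, -0.04, 0, 1], [0, 0, -0.088, -0.0094, -0.04, 0, 1], [0, 0, -0.088, -0.0094, -0.04, 0, 1], [0, 0, -0.088, -0.0094, -0.04, 0, 1], [0, 0, -0.088, -0.0094, -0.04, 0, 1], [0, 0, -0.088, -0.0094, -0.04, 0, 1], [0, 0, 0, 0, 0, -0.1, 1]]]'

```text
time_s: 13.55
ee_pos: [519.0, -79.0, 25.2]
ee_rot: [179.9, -0.3, 4.5]
force: [0.4, -0.3, -0.5]
gripper_width: 17.5
gripper_force: 45.0
```

Request:
send_rows --targets '[[[0, 0, 0, 0, 0, -0.08, 1], [0, 0, 0, 0, 0, -0.008, 1], [0, 0, 0, 0, 0, -0.006, 1], [0, 0, 0, 0, 0, 0, 1], [0, 0, 0, 0, 0, 0, 1]]]'

```text
time_s: 14.05
ee_pos: [517.4, -78.2, 5.3]
ee_rot: [180.0, -0.1, 4.7]
force: [0.0, -0.5, -0.4]
gripper_width: 17.3
gripper_force: 45.0
```

Request:
send_rows --targets '[[[0, 0, 0, 0, 0, -0.006, 1], [0, 0, 0, 0, 0, 0, 1], [0, 0, 0, 0, 0, 0, -0.32], [0, 0, 0, 0, 0, 0, -0.32], [0, 0, 0, 0, 0, 0, -0.32], [0, 0, 0, 0, 0, 0, -0.32], [0, 0, 0, 0, 0, 0, -0.32], [0, 0, 0, 0, 0, 0, -0.32], [0, 0, 0, 0, 0, 0.1, -0.32], [0, 0, 0, 0, 0, 0.2, -0.32], [0, 0, 0, 0, 0, 0.2, -0.32]]]'

```text
time_s: 15.15
ee_pos: [516.0, -78.1, 103.9]
ee_rot: [-180.0, 0.1, 4.7]
force: [0.9, -0.4, 0.2]
gripper_width: 60.5
gripper_force: 0.0
```

Request:
send_rows --targets '[[[0, 0, 0.085, 0.032, 0.1, 0, -0.32], [0, 0, 0.085, 0.032, 0.1, 0, -0.32], [0, 0, 0.085, 0.032, 0.1, 0, -0.32], [0, 0, 0.085, 0.032, 0.1, 0, -0.32], [0, 0, 0.085, 0.032, 0.1, 0, -0.32], [0, 0, 0.085, 0.032, 0.1, 0, -0.32], [0, 0, 0.085, 0.032, 0.1, 0, -0.32], [0, 0, 0.085, 0.032, 0.1, 0, -0.32], [0, 0, 0, 0, 0, 0, -0.32], [0, 0, 0, 0, 0, 0, -0.32]]]'

```text
time_s: 16.15
ee_pos: [567.6, 81.7, 103.2]
ee_rot: [-180.0, 0.0, 65.8]
force: [-0.3, 0.3, 0.5]
gripper_width: 60.2
gripper_force: 0.0
```

Run:
```python
from h import *
st,C,im,d=look("wrist","w10.png"); print(st["time_s"],st["ee_pos"].round(1),st["ee_rot"].round(1),st["gripper_width"])
V,U=np.mgrid[0:290,0:640]; P=pts(C,np.c_[U.ravel(),V.ravel()],d)
k=(P[:,2]>10.5)&(P[:,2]<16)&(np.hypot(P[:,0]-568,P[:,1]-83)<45)
print(k.sum(),cv2.minAreaRect(P[k,:2].astype(np.float32)))
ti,td=optics.grab_frame("top"); C=cam("top"); save("t10.png",ti)
for q in optics.silhouettes("top","hook_pick")[:1]:
    P=maskpts(C,q["mask"],td); k=P[:,2]>10; print("pick",q["conf"],cv2.minAreaRect(P[k,:2].astype(np.float32)),np.median(P[k,2]))
```

```text
16.15 [567.6  81.7 103.2] [-180.     0.    65.8] 60.15655172854553
1960 ((568.652587890625, 83.69355773925781), (49.619991302490234, 25.344392776489258), 65.26301574707031)
pick 0.61 ((497.9642333984375, -77.57784271240234), (105.44239807128906, 17.721040725708008), 4.187633991241455) 23.95248495882629
```

Request:
send_rows --targets '[[[0, 0, -0.003, 0.003, 0.005, -0.15, -0.32], [0, 0, -0.002, 0.002, 0.005, -0.15, -0.32], [0, 0, 0, 0, 0, -0.15, -0.32], [0, 0, 0, 0, 0, -0.035, -0.32], [0, 0, 0, 0, 0, -0.02, -0.32], [0, 0, 0, 0, 0, 0, 1], [0, 0, 0, 0, 0, 0, 1], [0, 0, 0, 0, 0, 0, 1], [0, 0, 0, 0, 0, 0, 1], [0, 0, 0, 0, 0, 0, 1], [0, 0, 0, 0, 0, 0, 1], [0, 0, 0, 0, 0, 0, 1]]]' --grip_force 40

```text
time_s: 17.5
ee_pos: [569.4, 83.9, 3.0]
ee_rot: [179.9, -0.0, 65.4]
force: [0.1, -0.9, 4.9]
gripper_width: 24.6
gripper_force: 40.0
```

Request:
send_rows --targets '[[[0, 0, 0, 0, 0, 0.2, 1], [0, 0, 0, 0, 0, 0.25, 1], [0, 0, 0, 0, 0, 0.15, 1], [0, 0, -0.028, -0.043, -0.225, 0, 1], [0, 0, -0.028, -0.043, -0.225, 0, 1], [0, 0, -0.028, -0.043, -0.225, 0, 1], [0, 0, -0.028, -0.043, -0.225, 0, 1], [0, 0, -0.028, -0.043, -0.225, 0, 1], [0, 0, -0.028, -0.043, -0.225, 0, 1], [0, 0, -0.028, -0.043, -0.225, 0, 1], [0, 0, -0.028, -0.043, -0.225, 0, 1], [0, 0, -0.028, -0.043, -0.225, 0, 1]]]'

```text
time_s: 18.7
ee_pos: [490.5, -322.7, 121.7]
ee_rot: [-179.9, 0.0, 42.6]
force: [1.1, -0.1, -2.1]
gripper_width: 24.5
gripper_force: 40.0
```

Request:
send_rows --targets '[[[0, 0, 0, 0, 0, 0, 1], [0, 0, 0, 0, 0, 0, 1]]]'

```text
time_s: 18.9
ee_pos: [490.7, -321.6, 121.5]
ee_rot: [-179.9, -0.0, 42.6]
force: [-0.2, 0.5, -1.9]
gripper_width: 24.2
gripper_force: 40.0
```

Run:
```python
from h import *
st,C,im,d=look("wrist","w11.png"); print(st["time_s"],st["ee_pos"].round(1),st["ee_rot"].round(1),st["gripper_width"],st["force"].round(1))
V,U=np.mgrid[0:290,0:640]; P=pts(C,np.c_[U.ravel(),V.ravel()],d); 
k=(P[:,2]>13.5)&(P[:,2]<20)&(np.hypot(P[:,0]-540,P[:,1]+362)<48)
print("mate",k.sum(),P[k].mean(0),cv2.minAreaRect(P[k,:2].astype(np.float32)))
hsv=cv2.cvtColor(im,cv2.COLOR_RGB2HSV); m=(hsv[...,0]>100)&(hsv[...,0]<125)&(hsv[...,1]>140); m[270:]=0
Q=maskpts(C,m,d); Q=Q[(Q[:,2]>8.5)&(Q[:,2]<15)&(np.hypot(Q[:,0]-506,Q[:,1]+336)<105)]
print("tray rim",len(Q),cv2.minAreaRect(Q[:,:2].astype(np.float32)))
# full rim from top
ti,td=optics.grab_frame("top"); Ct=cam("top")
hsv=cv2.cvtColor(ti,cv2.COLOR_RGB2HSV); m=(hsv[...,0]>100)&(hsv[...,0]<125)&(hsv[...,1]>120)
v,u=np.nonzero(m); R=atz(Ct,np.c_[u,v],8); R=R[np.hypot(R[:,0]-506,R[:,1]+336)<105]
print("top rim",len(R),cv2.minAreaRect(R[:,:2].astype(np.float32)))
save("w11.png",im)
```

```text
18.9 [ 490.7 -321.6  121.5] [-179.9   -0.    42.6] 24.242123189879315 [-0.2  0.5 -1.9]
mate 1805 [ 540.89941665 -361.29978494   16.77351993] ((545.5462036132812, -365.7778625488281), (60.3712043762207, 38.33232879638672), 44.58910369873047)
tray rim 1823 ((521.3326416015625, -324.179931640625), (88.4942855834961, 134.18931579589844), 44.83985900878906)
top rim 89 ((521.920166015625, -339.5504150390625), (179.1596221923828, 59.269161224365234), 87.26997375488281)
```

View pics/w11.png

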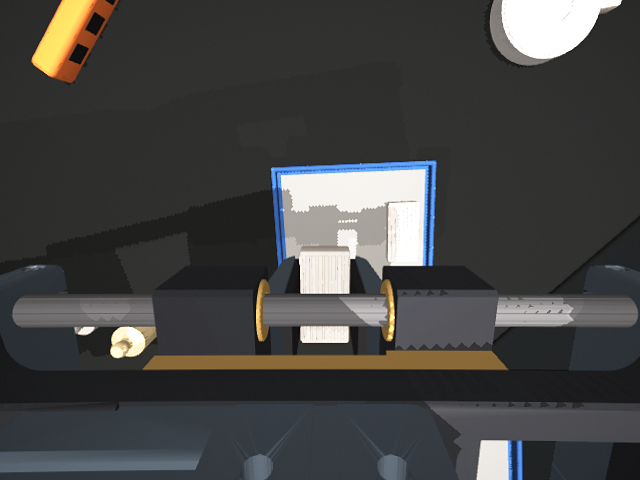

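The picture shows the insert held teeth up at (325,295), the tray's far corners at (272,168) and (436,162), and the mate at columns 388–416, rows 202–265.

Run:
```python
from h import *
im=cv2.imread("pics/w11.png"); C=cam("wrist",dict(ee_pos=[490.7,-321.6,121.5],ee_rot=[-179.9,0,42.6]))
c=atz(C,[[272,168],[436,162],[279.5,266]],11); x=lambda a,b:np.degrees(np.arctan2(*(b-a)[1::-1]))
print("tray",c.round(1).tolist(),"yaw y-side",x(c[1],c[0])-90,"x-side",x(c[2],c[0]),np.linalg.norm(c[0]-c[1]))
yaw=np.radians((x(c[1],c[0])-90+x(c[2],c[0]))/2); ux=np.array([np.cos(yaw),np.sin(yaw)]); uy=np.array([-ux[1],ux[0]])
ctr=(c[0]+c[1])[:2]/2-62*ux; print("centre",ctr,np.degrees(yaw),"target",ctr+20*uy)
g=cv2.cvtColor(im,cv2.COLOR_BGR2GRAY)
r=g[195:275,380:435].astype(int)
for y in (5,10,25,45,60,70): print(195+y,r[y].tolist())
```

```text
tray [[505.7, -247.6, 11.0], [598.9, -342.0, 11.0], [446.9, -306.5, 11.0]] yaw y-side 44.616671373738995 x-side 45.00774052276974 132.63633446085
centre [ 508.30949045 -338.51649354] 44.812205948254366 target [ 494.21378332 -324.32808135]
200 [244, 244, 244, 244, 244, 244, 245, 246, 247, 247, 247, 247, 247, 247, 247, 247, 246, 246, 246, 247, 240, 220, 232, 238, 237, 237, 237, 237, 231, 227, 228, 212, 221, 227, 226, 233, 242, 244, 243, 242, 243, 243, 243, 246, 210, 154, 140, 88, 44, 38, 85, 137, 155, 153, 119]
205 [248, 230, 218, 246, 235, 181, 139, 129, 177, 255, 255, 255, 255, 255, 255, 255, 255, 255, 255, 255, 255, 255, 255, 255, 255, 255, 255, 255, 255, 255, 255, 255, 255, 255, 255, 255, 255, 255, 255, 253, 241, 242, 243, 239, 193, 157, 150, 96, 44, 40, 71, 134, 156, 151, 105]
220 [164, 163, 163, 164, 163, 165, 139, 131, 239, 244, 241, 245, 243, 247, 231, 199, 241, 243, 255, 255, 255, 255, 255, 254, 255, 255, 255, 254, 255, 255, 255, 247, 255, 255, 255, 254, 255, 255, 254, 245, 241, 242, 244, 222, 169, 158, 120, 56, 38, 58, 118, 149, 155, 131, 75]
240 [161, 162, 161, 160, 172, 188, 141, 120, 239, 243, 240, 229, 241, 241, 243, 227, 235, 255, 246, 247, 255, 255, 255, 255, 255, 255, 255, 255, 255, 255, 252, 255, 255, 255, 253, 255, 255, 255, 253, 247, 245, 248, 246, 195, 150, 159, 105, 43, 39, 91, 140, 156, 149, 93, 43]
255 [185, 185, 185, 185, 187, 172, 136, 163, 251, 251, 249, 242, 246, 247, 242, 236, 255, 255, 255, 255, 255, 255, 254, 255, 255, 254, 253, 255, 255, 255, 255, 255, 255, 255, 255, 255, 255, 254, 249, 246, 247, 249, 237, 186, 168, 141, 74, 38, 77, 139, 163, 165, 142, 82, 48]
265 [185, 186, 190, 161, 145, 144, 144, 143, 143, 139, 207, 224, 222, 223, 222, 222, 222, 222, 223, 223, 223, 223, 222, 223, 223, 222, 223, 223, 222, 223, 223, 223, 223, 224, 224, 223, 224, 224, 223, 223, 224, 226, 184, 140, 136, 104, 56, 36, 81, 120, 135, 131, 86, 45, 44]
```

Run:
```python
from h import *
C=cam("wrist",dict(ee_pos=[490.7,-321.6,121.5],ee_rot=[-179.9,0,42.6]))
e=atz(C,[[388.2,205],[387.7,220],[387.6,240],[387.3,255]],15.5); d=e[0]-e[3]; print(e.round(1).tolist(),np.degrees(np.arctan2(d[1],d[0])))
st=env.state(); 
# held insert side edges
e=atz(C,[[300.5,255],[301.5,335]],132); print(e)
im=cv2.imread("pics/w11.png"); g=cv2.cvtColor(im,cv2.COLOR_BGR2GRAY).astype(int)
for y in (262,280,292,330,338): print(y,g[y,292:308].tolist(),g[y,342:358].tolist())
```

```text
[[548.2, -337.3, 15.5], [539.1, -345.8, 15.5], [527.1, -357.8, 15.5], [517.7, -366.9, 15.5]] 44.08723797674024
[[ 497.51605313 -297.28680149  132.        ]
 [ 465.48577352 -326.50413067  132.        ]]
262 [62, 56, 32, 25, 25, 21, 7, 250, 248, 244, 231, 241, 244, 228, 238, 240] [236, 238, 246, 240, 236, 237, 219, 217, 91, 18, 24, 27, 25, 29, 50, 61]
280 [26, 25, 25, 26, 23, 22, 18, 5, 188, 241, 241, 223, 239, 226, 240, 240] [235, 223, 228, 238, 237, 229, 239, 151, 39, 20, 23, 23, 26, 26, 26, 26]
292 [23, 21, 19, 21, 20, 19, 18, 8, 160, 246, 250, 220, 244, 229, 245, 247] [242, 227, 240, 243, 243, 234, 247, 132, 24, 19, 21, 19, 20, 21, 21, 24]
330 [24, 20, 23, 20, 21, 22, 18, 6, 187, 235, 233, 221, 234, 237, 236, 249] [247, 229, 233, 235, 237, 249, 201, 84, 25, 21, 23, 23, 22, 22, 22, 22]
338 [27, 21, 22, 23, 22, 22, 19, 38, 165, 236, 238, 238, 226, 245, 247, 249] [241, 231, 245, 248, 243, 248, 195, 81, 47, 32, 21, 23, 22, 25, 21, 19]
```

Request:
send_rows --targets '[[[0, 0, 0.01, 0.01, -0.006, -0.15, 1], [0, 0, 0.009, 0.01, -0.006, -0.15, 1], [0, 0, 0, 0, 0, -0.15, 1], [0, 0, 0, 0, 0, -0.07, 1], [0, 0, 0, 0, 0, -0.03, 1], [0, 0, 0, 0, 0, -0.01, 1], [0, 0, 0, 0, 0, -0.01, 1], [0, 0, 0, 0, 0, 0, 1], [0, 0, 0, 0, 0, 0, 1]]]'

```text
time_s: 19.9
ee_pos: [496.0, -323.8, 9.2]
ee_rot: [179.9, -0.0, 44.4]
force: [0.7, 1.1, -0.9]
gripper_width: 24.7
gripper_force: 40.0
```

Request:
send_rows --targets '[[[0, 0, 0, -0.005, 0, -0.006, 1], [0, 0, 0, 0, 0, -0.005, 1], [0, 0, 0, 0, 0, -0.003, 1], [0, 0, 0, 0, 0, 0, 1]]]'

```text
time_s: 20.3
ee_pos: [494.4, -323.7, 6.1]
ee_rot: [180.0, 0.0, 44.4]
force: [-1.7, 1.0, 3.8]
gripper_width: 24.6
gripper_force: 40.0
```

In contact with the tray floor, so releasing.

Request:
send_rows --targets '[[[0, 0, 0, 0, 0, 0, 0.01], [0, 0, 0, 0, 0, 0, 0.01], [0, 0, 0, 0, 0, 0, 0.01], [0, 0, 0, 0, 0, 0, 0.01], [0, 0, 0, 0, 0, 0, 0.01], [0, 0, 0, 0, 0, 0.05, 0.01], [0, 0, 0, 0, 0, 0.15, 0.01], [0, 0, 0, -0.1, 0, 0.2, 0.01], [0, 0, 0, -0.1, 0, 0.2, 0.01], [0, 0, 0, -0.1, 0, 0.1, 0.01], [0, 0, 0, 0, 0, 0, 0.01], [0, 0, 0, 0, 0, 0, 0.01]]]'

```text
time_s: 21.5
ee_pos: [434.7, -323.7, 146.3]
ee_rot: [179.9, -0.0, 44.4]
force: [-0.3, -0.1, 0.0]
gripper_width: 44.7
gripper_force: 0.0
```

Run:
```python
from h import *
st,C,im,d=look("wrist","w12.png"); print(st["time_s"],st["ee_pos"].round(1),st["ee_rot"].round(1),st["gripper_width"],st["force"].round(1))
V,U=np.mgrid[0:290,0:640]; P=pts(C,np.c_[U.ravel(),V.ravel()],d)
k=(P[:,2]>14.5)&(P[:,2]<20)
for c in ((494,-324),(536,-366)):
    j=k&(np.hypot(P[:,0]-c[0],P[:,1]-c[1])<31); print(j.sum(),P[j,2].std(),cv2.minAreaRect(P[j,:2].astype(np.float32)))
save("w12c.png",cv2.resize(im[:290,140:540],None,fx=1.8,fy=1.8))
```

```text
21.5 [ 434.7 -323.7  146.3] [179.9  -0.   44.4] 44.69230323454889 [-0.3 -0.1  0. ]
1619 0.8385526067859215 ((492.26385498046875, -323.41162109375), (49.14728927612305, 25.396089553833008), 44.29454803466797)
1690 0.8382844452811539 ((544.11572265625, -365.992431640625), (49.39568328857422, 38.005428314208984), 43.81183624267578)
```

View pics/w12c.png

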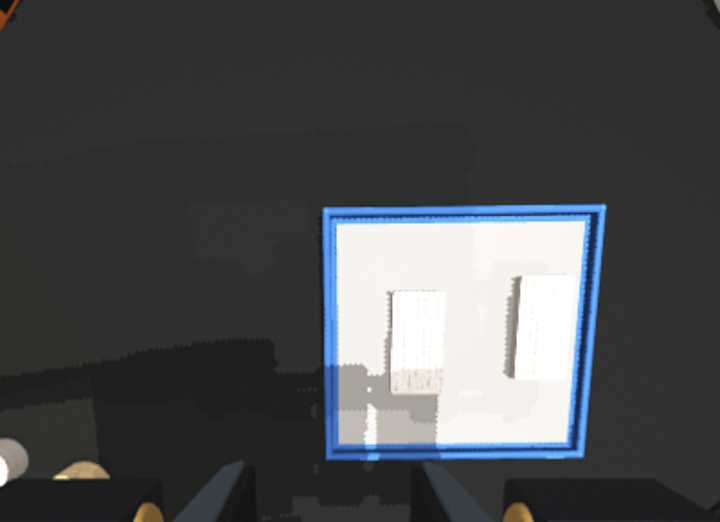

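The insert lies flat, teeth up, at crop (417,342), parallel to the mate at (545,328) in the small tray. The pick was already confirmed lying flat and clear of the grip, so I'm handing in.

```bash
python3 -c "
from workcell import env
print(env.job_done())"
```

```text
the job is handed in; nothing more can be done
None
```

The job is handed in at about 21.5 s of the 59 s: the hook dragged the insert out onto the worktop, the pick lies flat on the worktop clear of the grip, and the insert lies flat, teeth up, in the smaller blue tray, parallel to its mate within about a degree.

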